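# Key and seat the slicing disc

### The job

The slicing disc sits raised on the vegetable slicer because its notch has missed the key pin. With your fingertips, push the disc round by its upright finger peg until the notch at its rim stands over the pin, then press it down by its hub until it is fully seated, and take your hand away. Do not lift the disc, and leave the vegetables and fruit round the machine where they are.

Things in the scene. Friction and masses are not known exactly. Their poses are not given: they have to be found in the camera images.
- slicer_base: White vegetable slicer, a low motor housing 236 (x) x 204 (y) mm, its flat deck 70 mm above the worktop, speed dial on its front (-x) face. Fixed; it may stand anywhere in the middle of the worktop, turned up to 0.45 rad. Origin: centre of its underside, on the vertical spindle axis; z up. A round rim on the deck (inner radius 87 mm, 7 mm high) surrounds the disc.
- pin (a point): Top of the key pin: a fixed round steel bar 10 mm in diameter, lying on the deck and pointing radially inwards from the rim on the front (base -x) side, 59 to 88 mm from the spindle axis, its top 80 mm above the worktop. The point lies on top of it, 68 mm from the axis; about 11 mm of pin shows between disc and rim.
- notch (a point): Middle of the notch in the rim of the steel slicing disc (152 mm in diameter, 4 mm thick; raised, its upper face is 85 mm above the worktop and its underside 1 mm above the pin). The point is 68 mm from the spindle axis, on the upper face. The notch is a straight-sided cut 15 mm wide from the rim in to 56 mm from the axis.
- peg (a point): Centre of the top of the finger peg: an upright black post 13 mm in diameter and 24 mm high on the disc's upper face, 50 mm from the spindle axis, exactly across the axis from the notch. Its top is 109 mm above the worktop while the disc is raised. Besides peg and hub the disc carries only two blades 2 mm high, at right angles to the peg.
- hub (a point): Centre of the top of the black round hub in the middle of the disc, on the spindle axis: 38 mm in diameter, 12 mm high above the disc. Its top is 97 mm above the worktop while the disc is raised and 88 mm when it is seated.
- disc_turn (a joint): Turn of the disc about the spindle in rad, growing counter-clockwise from above; 0: notch towards base +x; pi or -pi: notch on the pin. Starts 0.5 rad or more from the pin, turns either way without stops, and friction of about 0.12 N m keeps it where it is left.
- slicing_disc (a joint): How far the disc has gone down the spindle, in m: 0 raised (as at the start), 0.009 fully seated, negative if lifted. It needs about 4 N to slide down and stays where it is left. It goes down only with the notch over the pin (free play 2.5 mm either way; the round pin pulls in about 2 mm more when pressed).
- veg_tomato_1: A loose red tomato, 66x67x74 mm, a bystander standing on the worktop beside the slicer. Origin: centre of its underside.
- veg_lime_9: A loose green lime, 50x42x42 mm, a bystander standing on the worktop beside the slicer. Origin: centre of its underside.
- veg_carrot_8: A loose orange carrot, 191 mm long, 44 mm wide, 38 mm high, a bystander standing on the worktop beside the slicer. Origin: centre of its underside.
- veg_lemon_3: A loose yellow lemon, 70x57x56 mm, a bystander standing on the worktop beside the slicer. Origin: centre of its underside.
- veg_mushroom_6: A loose pale mushroom, 38x38x35 mm, a bystander standing on the worktop beside the slicer. Origin: centre of its underside.

How it is judged:
At the end, for the whole second after the job is handed in: The disc is seated (at least 7.5 of its 9 mm down) with the notch within 5 mm of the pin, and stays so with the hand clear (horizontal distance between notch and pin below 0.005 m and value of joint slicing_disc above 0.0075 m); the robot touches nothing.
It fails at once if the disc is lifted more than 5 mm (value of joint slicing_disc below -0.005 m).
It fails at once if a vegetable or fruit beside the slicer is moved or lifted more than 3 cm (distance of any of veg_tomato_1, veg_lime_9, veg_carrot_8, veg_lemon_3, veg_mushroom_6 from where it was at the start of the episode above 0.03 m).
It also fails if it takes over 51 s, if anything falls off the work surface, if the arm or the gripper's body presses on something with over 40 N, if the wrist force passes 120 N, or if a joint passes its speed limit or range.

### The arm

A 7-joint arm with a two-finger parallel gripper is mounted at the origin on a cart in front of the work surface, level with it; the furniture and walls round the work are solid. World frame = base frame: x ahead of the robot, y to its left, z up, the work surface at z = 0. Lengths are in m, angles in rad, forces in N, time in s.
With the tool pointing down it reaches from about 0.425 to 0.925 m from the base axis. Payload 6.8 kg.
Tool frame: the origin (TCP) lies at the very end of the fingers, on their centre line; the grasp point (between the pads) lies 19 mm behind it; z points along the fingers, y is the line along which they close (so a half turn about z gives the same grasp; the last joint's range is limited). The gripper opens to 85 mm and grips with 20 to 120 N. Pads are 22 mm wide; open, the fingers measure 114 mm over their backs; the gripper's body (76 mm by 85 mm) begins 54 mm behind the grasp point. The pads swing forward as they close: fully open they stand 13 mm farther back than shut.
Start: joints at [-1.29, 0.477, 0.022, 1.555, -0.011, 1.109, -0.083], TCP at [0.256, 0.625, 0.209] pointing down, gripper open.
Joint ranges: [-2.96, 2.96], [-0.34, 2.1], [-1.41, 1.46], [0.24, 2.44], [-1.37, 4.51], [0.17, 1.92], [-2.96, 2.96]. Speed limits (rad/s): [2.39, 2.39, 3.14, 3.14, 3.14, 3.14, 3.14].

### API

Orientations are given as a rotation vector (axis times angle).
In Python, from bench import get_obs, grab_frame, hand_in gives the robot as it stands.
- The arm moves only by the tool drive_tool, never from a script. Its argument "rows" is a list of rows, each an object with "offset": the shift along the tool's x, y, z as a fraction of full scale, a list of three; "rotation": the turn, a rotation vector about the tool's x, y, z as a fraction of full scale, a list of three; "claw": the opening, from 0 (shut) to 1 (fully open). In form: [{"offset": [tx, ty, tz], "rotation": [wx, wy, wz], "claw": claw}, ...]. A call has 1 to 20 rows; each row is the pose to reach, as a shift and turn from the pose commanded when the call began, along the tool's axes at that moment; what a row does not reach only later rows make up. Full scale, the value 1, is 0.15 m for a shift and 2 rad for a turn. A row lasts 1/12 s, in which the tool goes at most 41.7 mm and 7.16 degrees, less where a joint would pass 70% of its speed; a pose out of reach is approached as far as the arm can. A call with a number of a shift or a turn outside -1 to 1 is refused whole. A call with a gripper value outside its range is refused whole. The fingers move at their own pace and stop on an object; "force" is the grip in N (left out, the last holds). Time passes only in rows, so rows that repeat a pose let the fingers close. It gives the time, the measured TCP pose, the force, the opening and the grip force at its end, in the units of the state.
- get_obs(): the state, without advancing time (a new reading comes with each control period).
- grab_frame(name): name is "scene" or "top"; returns a dict with "frame" (480x640x3 uint8, red, green, blue), "z_map" (480x640 float32, m along the optical axis (not along the pixel's ray), 0 where there is no reading), "vfov" (degrees; the focal length in pixels is half the picture's height over the tangent of half this angle, whatever the lens; pixels are square), "cx", "cy" (the principal point, pixels), "R" (3x3) and "t" (3): a world point X has camera coordinates R X + t. Camera axes: x right, y down, z forward; pixel columns grow to the right and rows downward; lengths in m; the calibration is good to about 2 mm. A picture is of the moment at which its call begins.
- hand_in(): hands the job in; it is judged then, once.
The state is a dict: "clock": time; "joints": joint angles; "qvel": joint speeds; "tau": joint torques, N m; "tcp_pos": TCP position; "orientation": TCP orientation; "contact_force": force on the tool from outside, world axes, zero at the start; "moment": the same for the moment, N m; "grip_width": finger opening in m; "gripper_force": force on a finger pad.
Only numpy, scipy, OpenCV 4.12 (cv2) and the standard library are available. Lean on these libraries where they do the work, as an engineer would, in place of code of your own. Each camera call takes 0.05 s, during which the arm holds its last target. There are 200 camera calls.

## Working session

There is one attempt and no reset: what is moved stays moved. The work goes in short steps, Python scripts to look and compute and a tool call to move; the robot and the scene stay as the last step left them, time stands still between calls to the robot, and variables do not carry over. Pictures are saved under pics/ and viewed, at most 10 in all, crops included, and the job is handed in when it is done.

Besides the shell and the picture viewer there is one more tool, called after "Emit:" as name([rows], argument=value, ...), one row to a line, values as JSON. drive_tool: Moves the arm, as the interface text tells. Its arguments: {"type":"object","properties":{"rows":{"type":"array","items":{"type":"object","properties":{"offset":{"type":"array","items":{"type":"number"}},"rotation":{"type":"array","items":{"type":"number"}},"claw":{"type":"number"}}}},"force":{"type":"number"}},"required":["rows"]}

```bash
mkdir -p pics; cat > h.py <<'E'
import numpy as np, cv2
from bench import get_obs, grab_frame
def cam(n):
    f=grab_frame(n); f['f']=240/np.tan(np.radians(f['vfov'])/2); return f
def world(f,u,v,z=None):
    R,t=np.array(f['R']),np.array(f['t']); d=np.array([(u-f['cx'])/f['f'],(v-f['cy'])/f['f'],1.])
    if z is None: return R.T@(d*f['z_map'][int(v),int(u)]-t)
    c=-R.T@t; r=R.T@d; return c+r*(z-c[2])/r[2]
E
python3 - <<'E'
from h import *
import pickle
print(get_obs())
for n in('scene','top'):
    f=cam(n); pickle.dump(f,open(n+'.pkl','wb')); cv2.imwrite(f'pics/{n}0.png',f['frame'][:,:,::-1]); print(n,f['f'],f['cx'],f['cy'],-np.array(f['R']).T@f['t'],f['R'])
E
```

```text
{'clock': 0.0, 'joints': array([-1.29010258,  0.47775421,  0.02234219,  1.55649346, -0.01151196,
        1.10929522, -0.08305997]), 'qvel': array([ 2.00682224e-04,  1.76892192e-04,  8.60586784e-04,  7.02181765e-05,
        1.42846255e-03, -7.01499804e-04,  3.75038710e-04]), 'tau': array([-2.83125846e-04, -5.96459198e+01,  1.60803493e+00, -2.81193942e+01,
        1.25515464e-02,  9.70438414e-03,  4.30124919e-05]), 'tcp_pos': array([0.25564309, 0.62401282, 0.20813883]), 'orientation': array([-6.06749429e-01, -3.08220956e+00,  2.83944875e-03]), 'contact_force': array([0.31951772, 0.13860346, 0.25350323]), 'moment': array([-0.01749215,  0.01161709, -0.02047489]), 'gripper_force': 0.0, 'grip_width': 0.08552719120325818}
scene 541.439016308327 327.2148831886945 242.84494642064382 [ 0.26076831 -0.59692423  0.67956223] [[ 0.8358028  -0.54863074 -0.02092821]
 [-0.39378171 -0.57246652 -0.71917873]
 [ 0.38258286  0.60933274 -0.69450987]]
top 535.1527850960227 325.2128944294845 241.9045983032956 [ 0.47884157 -0.14064374  1.14685799] [[ 0.02095913 -0.99768283 -0.06472781]
 [-0.99610579 -0.01529266 -0.08682966]
 [ 0.0856386   0.06629562 -0.99411816]]
```

View pics/scene0.png

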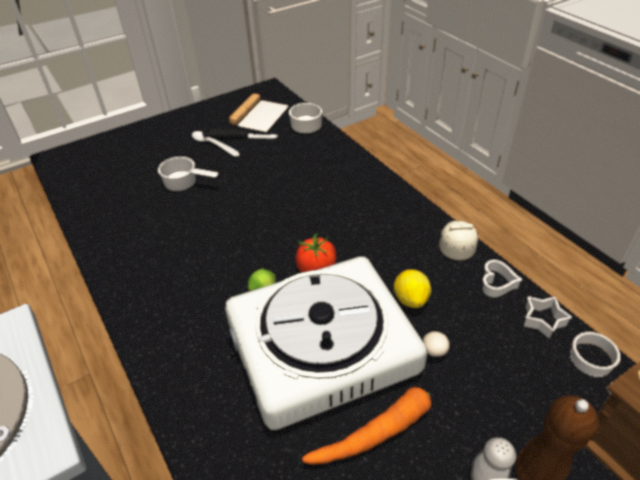

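View pics/top0.png

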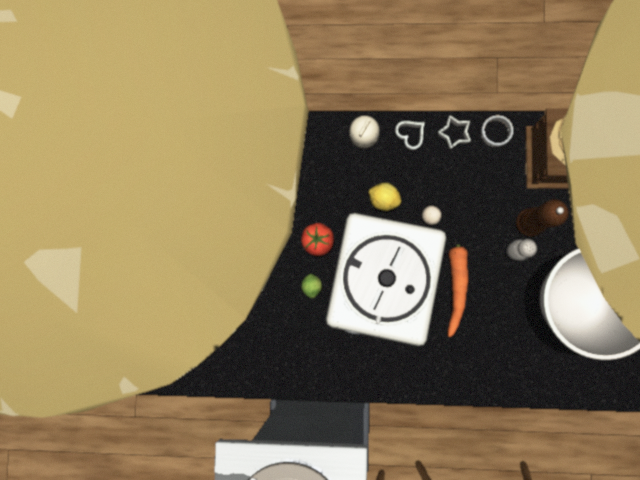

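The scene picture shows the notch at about (316,281), the peg at (326,338) and the pin on the left at (265,338). The top picture shows the hub at (387,278), the peg at (409,289), the notch at (354,264) and the pin at about (378,320). Next I'll enlarge both.

```bash
python3 - <<'E'
import cv2
a=cv2.imread('pics/top0.png')[208:350,320:452]; b=cv2.imread('pics/scene0.png')[255:390,225:425]
cv2.imwrite('pics/topc.png',cv2.resize(a,None,fx=4,fy=4,interpolation=2)); cv2.imwrite('pics/scenec.png',cv2.resize(b,None,fx=4,fy=4,interpolation=2))
E
```

```text
(no output)
```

View pics/topc.png

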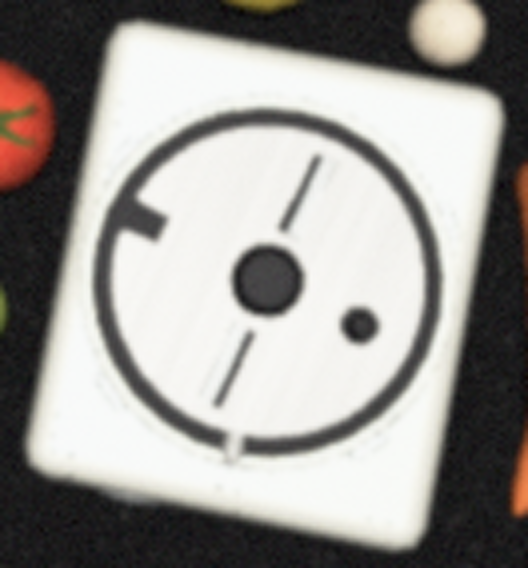

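View pics/scenec.png

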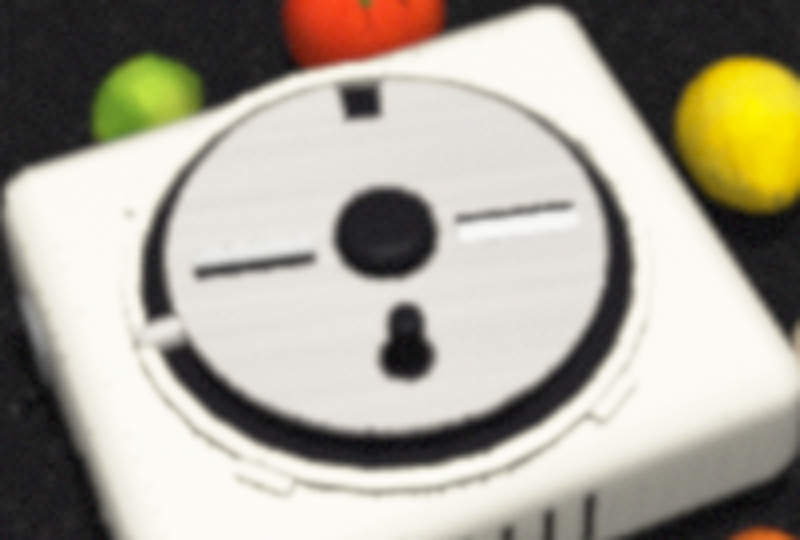

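```bash
cat > m.py <<'E'
from h import *
import pickle
from scipy.spatial.transform import Rotation as Ro
T=pickle.load(open('top.pkl','rb'));S=pickle.load(open('scene.pkl','rb'))
tp=lambda x,y:((x+.5)/4-.5+320,(y+.5)/4-.5+208); sp=lambda x,y:((x+.5)/4-.5+225,(y+.5)/4-.5+255)
def tri(a,b):
    P=[np.array([[f['f'],0,f['cx']],[0,f['f'],f['cy']],[0,0,1]])@np.c_[f['R'],f['t']] for f in(T,S)]
    X=cv2.triangulatePoints(*P,np.array(a,float),np.array(b,float)).ravel();return X[:3]/X[3]
pts={'hub':((267,279),(386,225),.097),'peg':((361,324),(405,318),.109),'pin':((234,445),(164,332),.08),'notch':((142,217),(361,100),.085)}
w={}
for k,(a,b,z) in pts.items():
    A=world(T,*tp(*a),z);B=world(S,*sp(*b),z);w[k]=(A+B)/2
    print(k,'tri',tri(tp(*a),sp(*b)).round(4),'top',A.round(4),'scene',B.round(4))
c=w['hub'][:2]
for k in('peg','pin','notch'): d=w[k][:2]-c;print(k,np.hypot(*d).round(4),np.arctan2(d[1],d[0]).round(3))
for n,uv,z in (('tomato',(317,238),.07),('lime',(312,286),.04),('lemon',(385,196),.05),('mush',(431,214),.035),('carrot',(458,290),.035)): print(n,world(T,*uv,z).round(3))
o=get_obs();print(Ro.from_rotvec(o['orientation']).as_matrix().round(3),o['tcp_pos'])
E
python3 m.py
```

```text
hub tri [ 0.502  -0.1916  0.0946] top [ 0.5018 -0.1914  0.097 ] scene [ 0.5011 -0.1933  0.097 ]
peg tri [ 0.481  -0.2361  0.1073] top [ 0.4809 -0.2359  0.109 ] scene [ 0.4805 -0.2373  0.109 ]
pin tri [ 0.4207 -0.1773  0.0792] top [ 0.4203 -0.177   0.08  ] scene [ 0.421 -0.178  0.08 ]
notch tri [ 0.5311 -0.1299  0.0841] top [ 0.5315 -0.1301  0.085 ] scene [ 0.5303 -0.1304  0.085 ]
peg 0.0488 -2.01
pin 0.0822 2.96
notch 0.0688 1.128
tomato [ 0.579 -0.052  0.07 ]
lime [ 0.482 -0.041  0.04 ]
lemon [ 0.67  -0.189  0.05 ]
mush [ 0.636 -0.285  0.035]
carrot [ 0.48  -0.34   0.035]
[[-0.925  0.379 -0.001]
 [ 0.379  0.925 -0.002]
 [-0.    -0.002 -1.   ]] [0.25569172 0.62406303 0.20820705]
```

Emit:
drive_tool([
  {"offset":[-0.2,-0.2,0],"rotation":[0,0,0.06],"claw":0.4},
  {"offset":[-0.4,-0.4,0],"rotation":[0,0,0.12],"claw":0.4},
  {"offset":[-0.6,-0.6,0],"rotation":[0,0,0.18],"claw":0.4},
  {"offset":[-0.8,-0.8,0],"rotation":[0,0,0.24],"claw":0.4},
  {"offset":[-1,-1,0],"rotation":[0,0,0.3],"claw":0.4},
  {"offset":[-1,-1,0],"rotation":[0,0,0.36],"claw":0.4},
  {"offset":[-1,-1,0],"rotation":[0,0,0.42],"claw":0.4},
  {"offset":[-1,-1,0],"rotation":[0,0,0.48],"claw":0.4},
  {"offset":[-1,-1,0],"rotation":[0,0,0.54],"claw":0.4},
  {"offset":[-1,-1,0],"rotation":[0,0,0.6],"claw":0.4},
  {"offset":[-1,-1,0],"rotation":[0,0,0.66],"claw":0.4},
  {"offset":[-1,-1,0],"rotation":[0,0,0.72],"claw":0.4},
  {"offset":[-1,-1,0],"rotation":[0,0,0.78],"claw":0.4},
  {"offset":[-1,-1,0],"rotation":[0,0,0.81],"claw":0.4},
  {"offset":[-1,-1,0],"rotation":[0,0,0.81],"claw":0.4},
])

```text
clock: 1.35
tcp_pos: [0.3375, 0.4287, 0.2087]
orientation: [2.652, 1.683, -0.001]
contact_force: [-0.5, -0.5, 0.5]
grip_width: 0.034
gripper_force: 0.0
```

```bash
cat > rel.py <<'E'
import sys; from h import *
from scipy.spatial.transform import Rotation as Ro
o=get_obs(); R=Ro.from_rotvec(o['orientation']).as_matrix(); t=np.array(list(map(float,sys.argv[1:4])))
print(o['clock'],'tcp',o['tcp_pos'].round(4),'yaw_y',np.arctan2(R[1,1],R[0,1]).round(3),'tilt',R[:,2].round(3),'q',o['joints'].round(2),'w',o['grip_width'],'F',np.round(o['contact_force'],1))
print('offset',(R.T@(t-o['tcp_pos'])/.15).round(3))
if len(sys.argv)>4: d=float(sys.argv[4])-np.arctan2(R[1,1],R[0,1]);print('rotz',round(-((d+np.pi)%(2*np.pi)-np.pi)/2,3))
E
python3 rel.py .481 -.236 .15 -0.44
```

```text
1.35 tcp [0.3375 0.4287 0.2087] yaw_y -0.44 tilt [-0.    -0.001 -1.   ] q [-1.31  0.27  0.36  1.89 -0.11  1.   -1.35] w 0.034041363972152454 F [-0.5 -0.5  0.5]
offset [-3.602  2.753  0.395]
rotz 0.0
```

Emit:
drive_tool([
  {"offset":[-0.2,0.22,0],"rotation":[0,0,0],"claw":0.4},
  {"offset":[-0.4,0.44,0],"rotation":[0,0,0],"claw":0.4},
  {"offset":[-0.6,0.66,0],"rotation":[0,0,0],"claw":0.4},
  {"offset":[-0.8,0.88,0],"rotation":[0,0,0],"claw":0.4},
  {"offset":[-0.9,1,0],"rotation":[0,0,0],"claw":0.4},
  {"offset":[-0.9,1,0],"rotation":[0,0,0],"claw":0.4},
])

```text
clock: 1.85
tcp_pos: [0.4191, 0.2355, 0.2093]
orientation: [2.656, 1.674, -0.001]
contact_force: [-0.0, -0.1, 0.5]
grip_width: 0.0342
gripper_force: 0.0
```

Emit:
drive_tool([
  {"offset":[-0.2,0.22,0],"rotation":[0,0,0],"claw":0.4},
  {"offset":[-0.4,0.44,0],"rotation":[0,0,0],"claw":0.4},
  {"offset":[-0.6,0.66,0],"rotation":[0,0,0],"claw":0.4},
  {"offset":[-0.8,0.88,0],"rotation":[0,0,0],"claw":0.4},
  {"offset":[-0.9,1,0],"rotation":[0,0,0],"claw":0.4},
  {"offset":[-0.9,1,0],"rotation":[0,0,0],"claw":0.4},
])

```text
clock: 2.35
tcp_pos: [0.4971, 0.0497, 0.2097]
orientation: [2.655, 1.673, 0.001]
contact_force: [-0.3, -0.2, 0.8]
grip_width: 0.0343
gripper_force: 0.0
```

```bash
python3 rel.py .481 -.236 .15 -0.44
```

```text
2.35 tcp [0.4971 0.0497 0.2097] yaw_y -0.446 tilt [ 0.002 -0.003 -1.   ] q [-0.76  0.2   0.62  2.   -0.14  0.98 -0.52] w 0.034258066863714326 F [-0.3 -0.2  0.8]
offset [-1.764  0.724  0.402]
rotz -0.003
```

Emit:
drive_tool([
  {"offset":[-0.2,0.08,0],"rotation":[0,0,0],"claw":0.4},
  {"offset":[-0.4,0.16,0],"rotation":[0,0,0],"claw":0.4},
  {"offset":[-0.6,0.24,0],"rotation":[0,0,0],"claw":0.4},
  {"offset":[-0.8,0.32,0],"rotation":[0,0,0],"claw":0.4},
  {"offset":[-0.9,0.37,0],"rotation":[0,0,0],"claw":0.4},
  {"offset":[-0.9,0.37,0],"rotation":[0,0,0],"claw":0.4},
])

```text
clock: 2.85
tcp_pos: [0.4874, -0.0927, 0.2093]
orientation: [2.654, 1.679, -0.001]
contact_force: [-0.2, -0.1, 0.5]
grip_width: 0.034
gripper_force: 0.0
```

Emit:
drive_tool([
  {"offset":[-0.2,0.08,0],"rotation":[0,0,0],"claw":0.4},
  {"offset":[-0.4,0.16,0],"rotation":[0,0,0],"claw":0.4},
  {"offset":[-0.6,0.24,0],"rotation":[0,0,0],"claw":0.4},
  {"offset":[-0.8,0.32,0.2],"rotation":[0,0,0],"claw":0.4},
  {"offset":[-0.86,0.35,0.4],"rotation":[0,0,0],"claw":0.4},
  {"offset":[-0.86,0.35,0.4],"rotation":[0,0,0],"claw":0.4},
  {"offset":[-0.86,0.35,0.4],"rotation":[0,0,0],"claw":0.4},
  {"offset":[-0.86,0.35,0.4],"rotation":[0,0,0],"claw":0.4},
])

```text
clock: 3.52
tcp_pos: [0.4817, -0.2263, 0.1496]
orientation: [-2.649, -1.689, -0.001]
contact_force: [0.3, 0.3, 0.7]
grip_width: 0.034
gripper_force: 0.0
```

```bash
python3 rel.py .481 -.236 .092 -0.44; python3 -c "
from h import *
f=cam('scene');cv2.imwrite('pics/s1.png',cv2.resize(f['frame'][200:400,200:450,::-1],None,fx=3,fy=3,interpolation=2))"
```

```text
3.5167 tcp [ 0.4817 -0.2263  0.1496] yaw_y -0.436 tilt [ 0.     0.001 -1.   ] q [-0.24  0.37  0.7   1.99 -0.31  0.88  0.19] w 0.03395813329156859 F [0.3 0.3 0.7]
offset [-0.061  0.023  0.384]
rotz 0.002
```

View pics/s1.png

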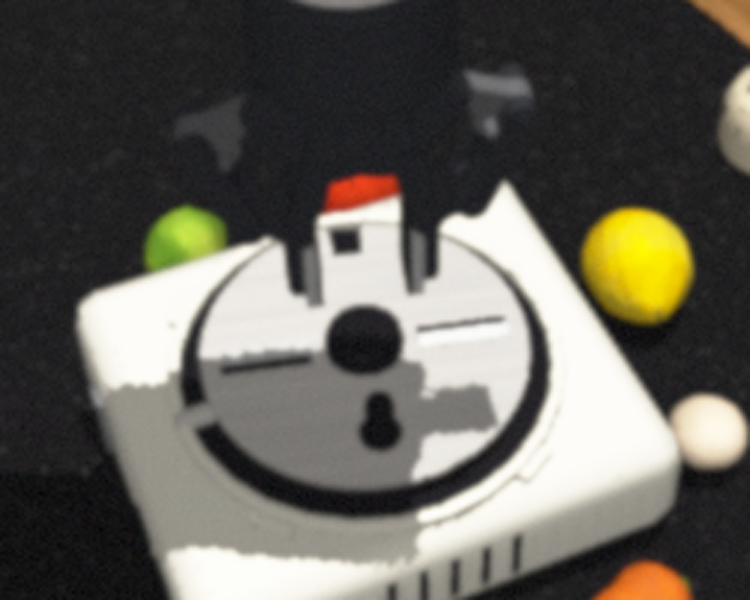

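The picture shows the two fingertips at crop (310,300) and (415,285), with the peg below them at (379,405). I'll check the tip alignment by projection.

```bash
python3 - <<'E'
from h import *
import pickle
S=pickle.load(open('scene.pkl','rb'))
def pr(X):
    c=np.array(S['R'])@X+S['t'];return ((c[:2]/c[2]*S['f']+[S['cx'],S['cy']]-[200,200])*3).round(1)
t=np.array([.4817,-.2263,.1496]);y=np.array([np.cos(-.436),np.sin(-.436),0])
for z in(0,.004,.008):
  for s in(-1,0,1): print(z,s,pr(t+[0,0,z]+s*y*.017))
print('peg',pr(np.array([.481,-.236,.109])),pr(np.array([.481,-.236,.085])))
E
```

```text
0 -1 [323.1 329.9]
0 0 [363.5 324.8]
0 1 [403.7 319.7]
0.004 -1 [322.6 323.8]
0.004 0 [363.2 318.7]
0.004 1 [403.6 313.6]
0.008 -1 [322.2 317.7]
0.008 0 [362.9 312.5]
0.008 1 [403.5 307.4]
peg [377.  399.8] [378.2 432.6]
```

Emit:
drive_tool([
  {"offset":[-0.04,0.02,0.0],"rotation":[0,0,0],"claw":0.3},
  {"offset":[-0.04,0.02,0.0],"rotation":[0,0,0],"claw":0.3},
  {"offset":[-0.04,0.02,0.1],"rotation":[0,0,0],"claw":0.3},
  {"offset":[-0.04,0.02,0.2],"rotation":[0,0,0],"claw":0.3},
  {"offset":[-0.04,0.02,0.28],"rotation":[0,0,0],"claw":0.3},
  {"offset":[-0.04,0.02,0.34],"rotation":[0,0,0],"claw":0.3},
  {"offset":[-0.04,0.02,0.38],"rotation":[0,0,0],"claw":0.3},
  {"offset":[-0.04,0.02,0.38],"rotation":[0,0,0],"claw":0.3},
  {"offset":[-0.04,0.02,0.38],"rotation":[0,0,0],"claw":0.3},
])

```text
clock: 4.32
tcp_pos: [0.481, -0.2345, 0.0922]
orientation: [-2.651, -1.686, 0.0]
contact_force: [-0.1, 0.1, 0.5]
grip_width: 0.0254
gripper_force: 0.0
```

```bash
python3 rel.py .481 -.236 .086 -0.44; python3 -c "
from h import *
f=cam('scene');cv2.imwrite('pics/s2.png',cv2.resize(f['frame'][200:400,200:450,::-1],None,fx=3,fy=3,interpolation=2))"
```

```text
4.3167 tcp [ 0.481  -0.2345  0.0922] yaw_y -0.438 tilt [-0. -0. -1.] q [-0.16  0.46  0.64  2.03 -0.39  0.77  0.28] w 0.025427670821597692 F [-0.1  0.1  0.5]
offset [-0.009  0.004  0.041]
rotz 0.001
```

View pics/s2.png

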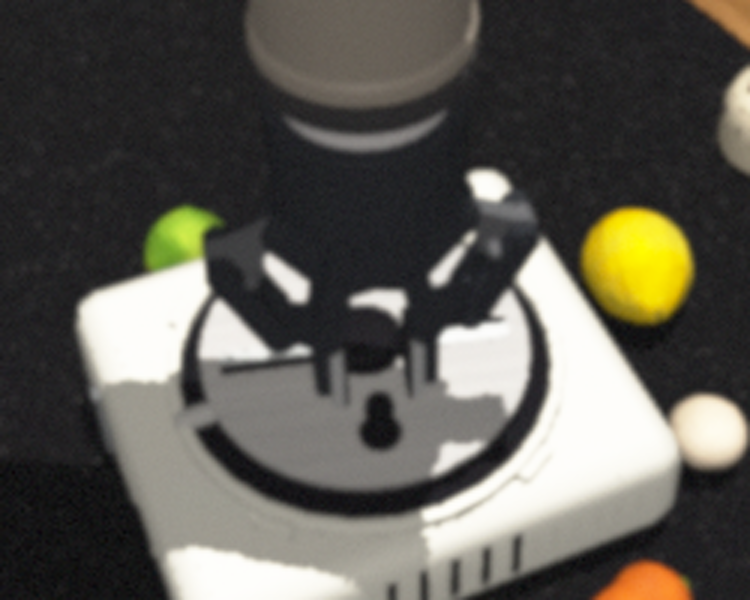

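The picture shows the finger ends at crop (335,400) and (420,392), higher than expected beside the peg, which spans (379,395–445). I'll measure the tips with the depth map.

```bash
python3 - <<'E'
from h import *
f=cam('scene')
for x,y in((335,395),(325,385),(342,395),(338,380),(420,388),(428,385),(415,385),(420,370),(379,400),(379,425),(379,412),(379,435),(300,420)):
    print(x,y,f['z_map'][int(y/3+200),int(x/3+200)].round(3),world(f,x/3+200,y/3+200).round(4))
E
```

```text
335 395 0.682 [ 0.4613 -0.2347  0.1259]
325 385 0.683 [ 0.4596 -0.2295  0.1283]
342 395 0.682 [ 0.4636 -0.2364  0.126 ]
338 380 0.673 [ 0.4622 -0.2364  0.1373]
420 388 0.686 [ 0.4937 -0.2505  0.1238]
428 385 0.734 [ 0.5133 -0.2277  0.0863]
415 385 0.682 [ 0.4909 -0.2509  0.1285]
420 370 0.676 [ 0.493  -0.2515  0.1378]
379 400 0.7 [ 0.4817 -0.2366  0.109 ]
379 425 0.702 [ 0.478  -0.2417  0.0996]
379 412 0.696 [ 0.4782 -0.2418  0.109 ]
379 435 0.707 [ 0.4777 -0.242   0.0929]
300 420 0.721 [ 0.4553 -0.212   0.0869]
```

Emit:
drive_tool([
  {"offset":[-0.01,0,0.03],"rotation":[0,0,0],"claw":0.3},
  {"offset":[-0.01,0,0.06],"rotation":[0,0,0],"claw":0.3},
  {"offset":[-0.01,0,0.08],"rotation":[0,0,0],"claw":0.3},
  {"offset":[-0.01,0,0.1],"rotation":[0,0,0],"claw":0.3},
  {"offset":[-0.01,0,0.1],"rotation":[0,0,0],"claw":0.3},
])

```text
clock: 4.83
tcp_pos: [0.4799, -0.2355, 0.0764]
orientation: [-2.65, -1.685, 0.001]
contact_force: [0.5, -0.5, -0.2]
grip_width: 0.0255
gripper_force: 0.0
```

```bash
python3 rel.py .481 -.236 .086 -0.44; python3 - <<'E'
from h import *
f=cam('scene');a=f['frame'][270:370,260:385,::-1]
cv2.imwrite('pics/s3.png',cv2.resize(a,None,fx=6,fy=6,interpolation=2))
for v in range(322,342): print(v,[world(f,u,v)[2].round(3) for u in (309,311,313,315,326,336,338,340,342)])
E
```

```text
4.8333 tcp [ 0.4799 -0.2355  0.0764] yaw_y -0.438 tilt [-0.001  0.    -1.   ] q [-0.14  0.49  0.62  2.04 -0.42  0.74  0.3 ] w 0.025471175901861834 F [ 0.5 -0.5 -0.2]
offset [ 0.     0.008 -0.064]
rotz 0.001
322 [np.float64(0.149), np.float64(0.148), np.float64(0.148), np.float64(0.091), np.float64(0.091), np.float64(0.138), np.float64(0.141), np.float64(0.142), np.float64(0.142)]
323 [np.float64(0.148), np.float64(0.147), np.float64(0.149), np.float64(0.088), np.float64(0.09), np.float64(0.139), np.float64(0.138), np.float64(0.14), np.float64(0.139)]
324 [np.float64(0.148), np.float64(0.145), np.float64(0.145), np.float64(0.137), np.float64(0.087), np.float64(0.138), np.float64(0.137), np.float64(0.136), np.float64(0.132)]
325 [np.float64(0.148), np.float64(0.147), np.float64(0.143), np.float64(0.139), np.float64(0.087), np.float64(0.136), np.float64(0.136), np.float64(0.134), np.float64(0.129)]
326 [np.float64(0.144), np.float64(0.14), np.float64(0.137), np.float64(0.135), np.float64(0.086), np.float64(0.134), np.float64(0.133), np.float64(0.132), np.float64(0.127)]
327 [np.float64(
[... 1908 characters left out ...]
38 [np.float64(0.109), np.float64(0.118), np.float64(0.113), np.float64(0.115), np.float64(0.108), np.float64(0.108), np.float64(0.106), np.float64(0.107), np.float64(0.087)]
339 [np.float64(0.108), np.float64(0.115), np.float64(0.113), np.float64(0.111), np.float64(0.105), np.float64(0.106), np.float64(0.105), np.float64(0.105), np.float64(0.087)]
340 [np.float64(0.087), np.float64(0.109), np.float64(0.108), np.float64(0.109), np.float64(0.103), np.float64(0.103), np.float64(0.087), np.float64(0.085), np.float64(0.086)]
341 [np.float64(0.086), np.float64(0.105), np.float64(0.11), np.float64(0.11), np.float64(0.102), np.float64(0.087), np.float64(0.086), np.float64(0.085), np.float64(0.088)]
```

View pics/s3.png

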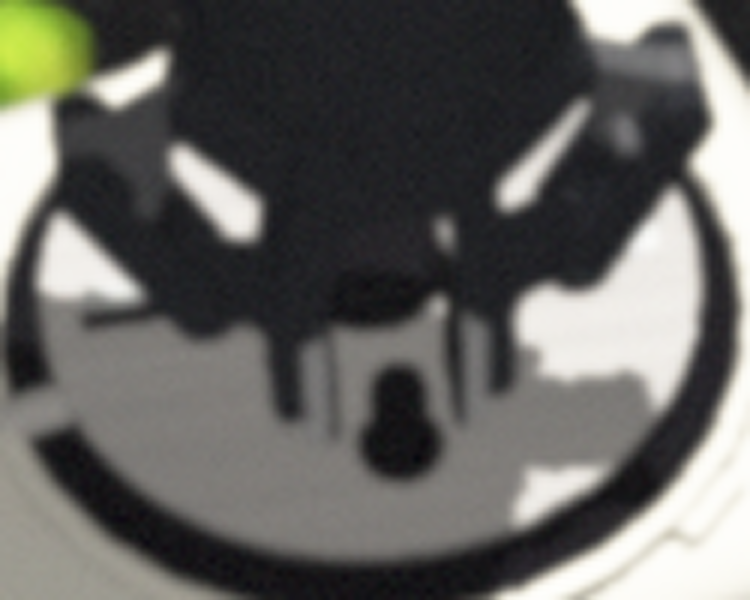

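The fingers straddle the peg centrally, with inner faces at crop x 338 and 452 and the peg at x 400. The tips are about 0.10 m high, so I'll go 10 mm lower.

Emit:
drive_tool([
  {"offset":[0,0,0.03],"rotation":[0,0,0],"claw":0.3},
  {"offset":[0,0,0.05],"rotation":[0,0,0],"claw":0.3},
  {"offset":[0,0,0.065],"rotation":[0,0,0],"claw":0.3},
  {"offset":[0,0,0.065],"rotation":[0,0,0],"claw":0.3},
  {"offset":[0,0,0.065],"rotation":[0,0,0],"claw":0.3},
])

```text
clock: 5.3
tcp_pos: [0.4802, -0.2357, 0.0672]
orientation: [-2.651, -1.685, 0.0]
contact_force: [-0.5, -0.6, -0.1]
grip_width: 0.0257
gripper_force: 0.0
```

```bash
cat > arc.py <<'E'
import sys; from h import *
from scipy.spatial.transform import Rotation as Ro
# arc rows about hub c at radius r, peg angle a0 -> a1, n rows, in tool frame of now
c=np.array([.5017,-.192]); r,a1,n=float(sys.argv[1]),float(sys.argv[2]),int(sys.argv[3])
o=get_obs(); R=Ro.from_rotvec(o['orientation']).as_matrix(); p=o['tcp_pos']
d=p[:2]-c; a0=np.arctan2(d[1],d[0]); yaw=np.arctan2(R[1,1],R[0,1])
print('tcp',p.round(4),'r',np.hypot(*d).round(4),'a',a0.round(3),'yaw-pi/2',(yaw-np.pi/2).round(3),'w',o['grip_width'],o['contact_force'].round(1))
for a in np.linspace(a0,a1,n+1)[1:]:
    t=np.r_[c+r*np.array([np.cos(a),np.sin(a)]),p[2]]
    print((R.T@(t-p)/.15).round(2)[:2].tolist(), round(-(a-(yaw-np.pi/2))/2,3))
E
python3 arc.py .049 -0.18 24
```

```text
tcp [ 0.4802 -0.2357  0.0672] r 0.0487 a -2.028 yaw-pi/2 -2.009 w 0.025747752087043295 [-0.5 -0.6 -0.1]
[-0.0, 0.03] -0.029
[0.0, 0.05] -0.068
[0.01, 0.07] -0.106
[0.01, 0.1] -0.145
[0.02, 0.12] -0.183
[0.03, 0.15] -0.222
[0.04, 0.17] -0.26
[0.05, 0.19] -0.299
[0.07, 0.21] -0.337
[0.09, 0.23] -0.376
[0.1, 0.25] -0.414
[0.12, 0.26] -0.453
[0.14, 0.28] -0.491
[0.16, 0.29] -0.53
[0.19, 0.3] -0.568
[0.21, 0.31] -0.607
[0.23, 0.32] -0.645
[0.26, 0.33] -0.684
[0.28, 0.33] -0.722
[0.31, 0.33] -0.76
[0.33, 0.33] -0.799
[0.36, 0.33] -0.837
[0.38, 0.33] -0.876
[0.41, 0.32] -0.914
```

Emit:
drive_tool([
  {"offset":[0,0.025,0],"rotation":[0,0,-0.03],"claw":0.3},
  {"offset":[0,0.05,0],"rotation":[0,0,-0.07],"claw":0.3},
  {"offset":[0.01,0.075,0],"rotation":[0,0,-0.11],"claw":0.3},
  {"offset":[0.013,0.1,0],"rotation":[0,0,-0.145],"claw":0.3},
  {"offset":[0.02,0.125,0],"rotation":[0,0,-0.185],"claw":0.3},
  {"offset":[0.03,0.148,0],"rotation":[0,0,-0.22],"claw":0.3},
  {"offset":[0.04,0.17,0],"rotation":[0,0,-0.26],"claw":0.3},
  {"offset":[0.053,0.19,0],"rotation":[0,0,-0.3],"claw":0.3},
  {"offset":[0.07,0.21,0],"rotation":[0,0,-0.34],"claw":0.3},
  {"offset":[0.085,0.23,0],"rotation":[0,0,-0.375],"claw":0.3},
  {"offset":[0.103,0.247,0],"rotation":[0,0,-0.415],"claw":0.3},
  {"offset":[0.12,0.263,0],"rotation":[0,0,-0.45],"claw":0.3},
  {"offset":[0.12,0.263,0],"rotation":[0,0,-0.45],"claw":0.3},
  {"offset":[0.12,0.263,0],"rotation":[0,0,-0.45],"claw":0.3},
])

```text
clock: 6.47
tcp_pos: [0.5236, -0.2363, 0.0673]
orientation: [1.657, 2.669, 0.0]
contact_force: [-1.0, -0.3, 0.2]
grip_width: 0.0258
gripper_force: 0.2
```

```bash
python3 arc.py .049 -0.18 12; python3 rel.py .5 -.2 .067
```

```text
tcp [ 0.5236 -0.2363  0.0673] r 0.0494 a -1.111 yaw-pi/2 -1.111 w 0.02580336397797427 [-1.  -0.3  0.2]
[0.0, 0.03] -0.039
[0.01, 0.05] -0.078
[0.01, 0.08] -0.116
[0.02, 0.1] -0.155
[0.03, 0.12] -0.194
[0.04, 0.15] -0.233
[0.05, 0.17] -0.272
[0.06, 0.19] -0.31
[0.08, 0.21] -0.349
[0.1, 0.23] -0.388
[0.11, 0.25] -0.427
[0.13, 0.26] -0.466
6.4667 tcp [ 0.5236 -0.2363  0.0673] yaw_y 0.46 tilt [ 0.  0. -1.] q [ 0.04  0.51  0.36  1.94 -0.26  0.74  1.01] w 0.02580336397797427 F [-1.  -0.3  0.2]
offset [ 0.286 -0.034  0.002]
```

Emit:
drive_tool([
  {"offset":[0,0.025,0],"rotation":[0,0,-0.04],"claw":0.3},
  {"offset":[0.005,0.052,0],"rotation":[0,0,-0.08],"claw":0.3},
  {"offset":[0.01,0.077,0],"rotation":[0,0,-0.115],"claw":0.3},
  {"offset":[0.017,0.102,0],"rotation":[0,0,-0.155],"claw":0.3},
  {"offset":[0.025,0.125,0],"rotation":[0,0,-0.195],"claw":0.3},
  {"offset":[0.035,0.148,0],"rotation":[0,0,-0.235],"claw":0.3},
  {"offset":[0.048,0.17,0],"rotation":[0,0,-0.27],"claw":0.3},
  {"offset":[0.062,0.19,0],"rotation":[0,0,-0.31],"claw":0.3},
  {"offset":[0.078,0.21,0],"rotation":[0,0,-0.35],"claw":0.3},
  {"offset":[0.095,0.23,0],"rotation":[0,0,-0.39],"claw":0.3},
  {"offset":[0.113,0.247,0],"rotation":[0,0,-0.427],"claw":0.3},
  {"offset":[0.132,0.262,0],"rotation":[0,0,-0.466],"claw":0.3},
  {"offset":[0.132,0.262,0],"rotation":[0,0,-0.466],"claw":0.3},
  {"offset":[0.132,0.262,0],"rotation":[0,0,-0.466],"claw":0.3},
  {"offset":[0.132,0.262,0],"rotation":[0,0,-0.466],"claw":0.3},
])

```text
clock: 7.72
tcp_pos: [0.5502, -0.2012, 0.0675]
orientation: [0.283, 3.128, -0.0]
contact_force: [-0.5, -0.8, -0.7]
grip_width: 0.0257
gripper_force: 0.3
```

```bash
python3 arc.py .049 -0.18 1; python3 - <<'E'
from h import *
f=cam('scene');a=f['frame'][240:400,210:430,::-1]
g=cam('top');b=g['frame'][208:350,320:452,::-1]
A=cv2.resize(a,None,fx=2.2,fy=2.2,interpolation=2);B=cv2.resize(b,None,fx=2.2,fy=2.2,interpolation=2)
A=A[:B.shape[0]] if A.shape[0]>B.shape[0] else A
A=cv2.copyMakeBorder(A,0,max(0,B.shape[0]-A.shape[0]),0,0,cv2.BORDER_CONSTANT)
cv2.imwrite('pics/s4.png',np.hstack([A,B]))
E
```

```text
tcp [ 0.5502 -0.2012  0.0675] r 0.0494 a -0.187 yaw-pi/2 -0.18 w 0.025727905371516327 [-0.5 -0.8 -0.7]
[0.0, 0.0] -0.0
```

View pics/s4.png

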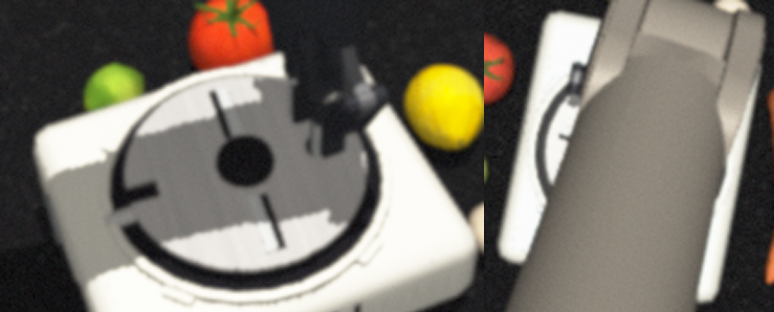

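The notch at (140,193) is still about 6 mm short of the pin at (122,215), which matches the finger slack. I'll close the fingers onto the peg to centre it.

Emit:
drive_tool([
  {"offset":[0,0.003,0],"rotation":[0,0,0],"claw":0.2},
  {"offset":[0,0.003,0],"rotation":[0,0,0],"claw":0.17},
  {"offset":[0,0.003,0],"rotation":[0,0,0],"claw":0.15},
  {"offset":[0,0.003,0],"rotation":[0,0,0],"claw":0.15},
  {"offset":[0,0.003,0],"rotation":[0,0,0],"claw":0.15},
], force=20)

```text
clock: 8.23
tcp_pos: [0.5509, -0.2009, 0.0677]
orientation: [0.278, 3.128, -0.001]
contact_force: [1.7, -2.4, 1.8]
grip_width: 0.013
gripper_force: 2.0
```

```bash
python3 arc.py .049 -0.18 1; python3 - <<'E'
from h import *
f=cam('scene');a=f['frame'][260:370,230:380,::-1]
cv2.imwrite('pics/s5.png',cv2.resize(a,None,fx=5,fy=5,interpolation=2))
E
```

```text
tcp [ 0.5509 -0.2009  0.0677] r 0.05 a -0.178 yaw-pi/2 -0.177 w 0.012994966859628643 [ 1.7 -2.4  1.8]
[0.01, -0.0] 0.001
```

View pics/s5.png

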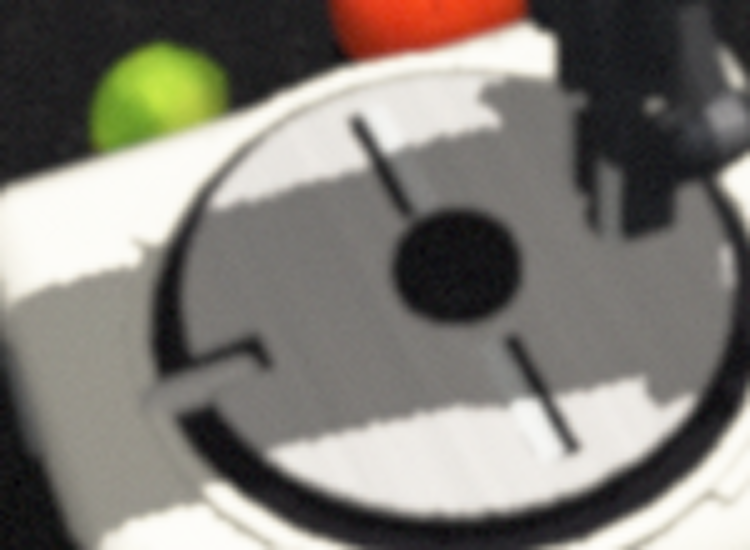

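The pin, from (150,395) to (260,375), now shows inside the notch, whose inner end is at about (265,350). I'll quantify the angle from the notch corners and blades.

```bash
python3 - <<'E'
from h import *
import pickle
S=pickle.load(open('scene.pkl','rb'))
q=lambda x,y,z:world(S,(x+.5)/5-.5+230,(y+.5)/5-.5+260,z)[:2]
c=np.array([.5012,-.1930]); print('hub',q(456,258,.097))
for n,p in (('inner',(265,352)),('in-up',(258,338)),('in-low',(272,367))):
    d=q(*p,.085)-c; print(n,np.hypot(*d).round(4),np.arctan2(d[1],d[0]).round(3))
d=q(152,397,.08)-c;print('pin outer',np.hypot(*d).round(4),np.arctan2(d[1],d[0]).round(3))
d=q(355,118,.087)-q(572,450,.087);print('blade+pi/2',(np.arctan2(d[1],d[0])+np.pi/2).round(3))
def pr(X):
    k=np.array(S['R'])@X+S['t'];return ((k[:2]/k[2]*S['f']+[S['cx'],S['cy']]-[230,260])*5).round(0)
for th in(2.92,2.96,3.0):
  u=np.array([np.cos(th),np.sin(th)]);v=np.array([-u[1],u[0]])
  print(th,[pr(np.r_[c+r*u+s*v,.085]).tolist() for r,s in((76,-7.5),(56,-7.5),(56,7.5),(76,7.5)) for r,s in [(r/1000,s/1000)]],'pin',[pr(np.r_[c+r*u,.08]).tolist() for r in(.059,.088)])
E
```

```text
hub [ 0.50043038 -0.19356718]
inner 0.0572 2.972
in-up 0.0575 2.881
in-low 0.0574 3.068
pin outer 0.0893 2.947
blade+pi/2 3.04
2.92 [[185.0, 342.0], [256.0, 320.0], [272.0, 361.0], [201.0, 384.0]] pin [[255.0, 355.0], [152.0, 387.0]]
2.96 [[188.0, 350.0], [257.0, 326.0], [275.0, 367.0], [205.0, 392.0]] pin [[257.0, 361.0], [156.0, 397.0]]
3.0 [[190.0, 359.0], [259.0, 333.0], [279.0, 373.0], [210.0, 400.0]] pin [[260.0, 368.0], [160.0, 406.0]]
```

Emit:
drive_tool([
  {"offset":[0,-0.003,0],"rotation":[0,0,0],"claw":0.15},
  {"offset":[0,-0.006,0],"rotation":[0,0,0],"claw":0.15},
  {"offset":[0,-0.006,0],"rotation":[0,0,0],"claw":0.15},
  {"offset":[0,-0.006,0],"rotation":[0,0,0],"claw":0.15},
  {"offset":[0,-0.006,0],"rotation":[0,0,0],"claw":0.3},
  {"offset":[0,-0.006,0],"rotation":[0,0,0],"claw":0.3},
  {"offset":[0,-0.006,0],"rotation":[0,0,0],"claw":0.3},
  {"offset":[0,-0.006,-0.1],"rotation":[0,0,0],"claw":0.3},
  {"offset":[0,-0.006,-0.25],"rotation":[0,0,0],"claw":0.3},
  {"offset":[0,-0.006,-0.45],"rotation":[0,0,0],"claw":0.3},
  {"offset":[0,-0.006,-0.45],"rotation":[0,0,0],"claw":0.1},
  {"offset":[0,-0.006,-0.45],"rotation":[0,0,0],"claw":0},
  {"offset":[0,-0.006,-0.45],"rotation":[0,0,0],"claw":0},
])

```text
clock: 9.37
tcp_pos: [0.5493, -0.2011, 0.1343]
orientation: [-0.277, -3.128, -0.001]
contact_force: [-0.3, 0.1, -0.1]
grip_width: -0.0
gripper_force: 0.0
```

```bash
python3 rel.py .5015 -.192 .115
```

```text
9.3667 tcp [ 0.5493 -0.2011  0.1343] yaw_y 1.394 tilt [-0.001  0.    -1.   ] q [ 0.14  0.41  0.13  1.85 -0.07  0.88  1.7 ] w -1.0295471457115994e-05 F [-0.3  0.1 -0.1]
offset [0.324 0.003 0.129]
```

Emit:
drive_tool([
  {"offset":[0.1,0,0],"rotation":[0,0,0],"claw":0},
  {"offset":[0.2,0,0],"rotation":[0,0,0],"claw":0},
  {"offset":[0.324,0,0],"rotation":[0,0,0],"claw":0},
  {"offset":[0.324,0.003,0.05],"rotation":[0,0,0],"claw":0},
  {"offset":[0.324,0.003,0.1],"rotation":[0,0,0],"claw":0},
  {"offset":[0.324,0.003,0.15],"rotation":[0,0,0],"claw":0},
  {"offset":[0.324,0.003,0.18],"rotation":[0,0,0],"claw":0},
  {"offset":[0.324,0.003,0.2],"rotation":[0,0,0],"claw":0},
  {"offset":[0.324,0.003,0.2],"rotation":[0,0,0],"claw":0},
])

```text
clock: 10.12
tcp_pos: [0.502, -0.1922, 0.1037]
orientation: [-0.277, -3.128, -0.0]
contact_force: [-0.6, 0.1, -0.1]
grip_width: -0.0003
gripper_force: 0.0
```

```bash
python3 rel.py .5015 -.192 .095;python3 - <<'E'
from h import *
f=cam('scene')
for v in range(306,322,2): print(v,[world(f,u,v)[2].round(3) for u in range(310,336,3)])
E
```

```text
10.1167 tcp [ 0.502  -0.1922  0.1037] yaw_y 1.394 tilt [-0.002  0.    -1.   ] q [ 0.15  0.38  0.13  1.99 -0.07  0.78  1.71] w -0.0002629920609649808 F [-0.6  0.1 -0.1]
offset [0.004 0.001 0.058]
306 [np.float64(0.097), np.float64(0.098), np.float64(0.098), np.float64(0.098), np.float64(0.098), np.float64(0.1), np.float64(0.1), np.float64(0.097), np.float64(0.088)]
308 [np.float64(0.095), np.float64(0.098), np.float64(0.098), np.float64(0.1), np.float64(0.098), np.float64(0.099), np.float64(0.1), np.float64(0.099), np.float64(0.087)]
310 [np.float64(0.1), np.float64(0.099), np.float64(0.098), np.float64(0.098), np.float64(0.099), np.float64(0.097), np.float64(0.097), np.float64(0.097), np.float64(0.093)]
312 [np.float64(0.098), np.float64(0.098), np.float64(0.098), np.float64(0.099), np.float64(0.099), np.float64(0.099), np.float64(0.098), np.float64(0.097), np.float64(0.095)]
314 [np.float64(0.096), np.float64(0.098), np.float64(0.098), np.float64(0.098), np.float64(0.098), np.float64(0.098), np.float64(0.099), np.float64(0.096), np.float64(0.091)]
316 [np.float64(0.095), np.float64(0.096), np.float64(0.098), np.float64(0.1), np.float64(0.098), np.float64(0.098), np.float64(0.097), np.float64(0.098), np.float64(0.09)]
318 [np.float64(0.09), np.float64(0.093), np.float64(0.097), np.float64(0.098), np.float64(0.096), np.float64(0.097), np.float64(0.097), np.float64(0.094), np.float64(0.085)]
320 [np.float64(0.087), np.float64(0.093), np.float64(0.095), np.float64(0.094), np.float64(0.095), np.float64(0.094), np.float64(0.094), np.float64(0.089), np.float64(0.087)]
```

Emit:
drive_tool([
  {"offset":[0,0,0.03],"rotation":[0,0,0],"claw":0},
  {"offset":[0,0,0.06],"rotation":[0,0,0],"claw":0},
  {"offset":[0,0,0.08],"rotation":[0,0,0],"claw":0},
  {"offset":[0,0,0.1],"rotation":[0,0,0],"claw":0},
  {"offset":[0,0,0.1],"rotation":[0,0,0],"claw":0},
])

```text
clock: 10.58
tcp_pos: [0.5018, -0.1922, 0.0892]
orientation: [-0.277, -3.128, -0.0]
contact_force: [0.3, -0.7, 1.1]
grip_width: -0.0
gripper_force: 0.0
```

Emit:
drive_tool([
  {"offset":[0,0,0.02],"rotation":[0,0,0],"claw":0},
  {"offset":[0,0,0.04],"rotation":[0,0,0],"claw":0},
  {"offset":[0,0,0.05],"rotation":[0,0,0],"claw":0},
  {"offset":[0,0,0.05],"rotation":[0,0,0],"claw":0},
])

```text
clock: 10.92
tcp_pos: [0.5019, -0.1923, 0.0819]
orientation: [-0.277, -3.129, -0.0]
contact_force: [0.3, -0.3, -0.1]
grip_width: -0.0002
gripper_force: 0.0
```

```bash
python3 - <<'E'
from h import *
f=cam('scene')
for v in range(300,322,3): print(v,[float(world(f,u,v)[2].round(3)) for u in range(310,336,3)])
E
```

```text
300 [0.087, 0.119, 0.129, 0.131, 0.161, 0.17, 0.13, 0.086, 0.085]
303 [0.086, 0.112, 0.121, 0.125, 0.127, 0.125, 0.121, 0.085, 0.086]
306 [0.097, 0.098, 0.115, 0.118, 0.121, 0.117, 0.115, 0.097, 0.087]
309 [0.098, 0.098, 0.109, 0.107, 0.097, 0.1, 0.098, 0.099, 0.095]
312 [0.097, 0.097, 0.099, 0.099, 0.098, 0.098, 0.098, 0.097, 0.094]
315 [0.094, 0.098, 0.098, 0.099, 0.098, 0.098, 0.099, 0.096, 0.09]
318 [0.09, 0.096, 0.095, 0.096, 0.098, 0.096, 0.094, 0.092, 0.087]
321 [0.087, 0.091, 0.092, 0.094, 0.094, 0.094, 0.093, 0.086, 0.087]
```

Tips are now at about 0.105, 23 mm above the reported TCP. I'll press on in small steps.

Emit:
drive_tool([
  {"offset":[0,0,0.02],"rotation":[0,0,0],"claw":0},
  {"offset":[0,0,0.04],"rotation":[0,0,0],"claw":0},
  {"offset":[0,0,0.055],"rotation":[0,0,0],"claw":0},
  {"offset":[0,0,0.055],"rotation":[0,0,0],"claw":0},
])

```text
clock: 11.3
tcp_pos: [0.5022, -0.1923, 0.0738]
orientation: [-0.277, -3.129, -0.0]
contact_force: [-0.6, -0.5, -0.1]
grip_width: -0.0001
gripper_force: 0.0
```

Emit:
drive_tool([
  {"offset":[0,0,0.01],"rotation":[0,0,0],"claw":0},
  {"offset":[0,0,0.02],"rotation":[0,0,0],"claw":0},
  {"offset":[0,0,0.03],"rotation":[0,0,0],"claw":0},
  {"offset":[0,0,0.03],"rotation":[0,0,0],"claw":0},
])

```text
clock: 11.63
tcp_pos: [0.5022, -0.1924, 0.0695]
orientation: [0.277, 3.129, 0.0]
contact_force: [0.1, 0.5, 2.0]
grip_width: -0.0003
gripper_force: 0.7
```

Emit:
drive_tool([
  {"offset":[0,0,0.01],"rotation":[0,0,0],"claw":0},
  {"offset":[0,0,0.02],"rotation":[0,0,0],"claw":0},
  {"offset":[0,0,0.03],"rotation":[0,0,0],"claw":0},
  {"offset":[0,0,0.03],"rotation":[0,0,0],"claw":0},
  {"offset":[0,0,0.03],"rotation":[0,0,0],"claw":0},
])

```text
clock: 12.05
tcp_pos: [0.5023, -0.1924, 0.0658]
orientation: [0.278, 3.129, 0.0]
contact_force: [-3.4, 1.8, 12.5]
grip_width: 0.0002
gripper_force: 6.2
```

Emit:
drive_tool([
  {"offset":[0,0,0.01],"rotation":[0,0,0],"claw":0},
  {"offset":[0,0,0.02],"rotation":[0,0,0],"claw":0},
  {"offset":[0,0,0.03],"rotation":[0,0,0],"claw":0},
  {"offset":[0,0,0.03],"rotation":[0,0,0],"claw":0},
  {"offset":[0,0,0.03],"rotation":[0,0,0],"claw":0},
])

```text
clock: 12.47
tcp_pos: [0.5025, -0.1925, 0.0653]
orientation: [0.279, 3.128, 0.002]
contact_force: [-17.3, 6.8, 55.2]
grip_width: 0.0005
gripper_force: 27.5
```

```bash
python3 - <<'E'
from h import *
f=cam('scene')
for v in range(309,345,4): print(v,[float(world(f,u,v)[2].round(3)) for u in range(310,340,3)])
print(np.median([world(f,u,v)[2] for u in range(285,300) for v in range(325,340)]))
E
```

```text
309 [0.078, 0.096, 0.111, 0.108, 0.138, 0.11, 0.109, 0.097, 0.077, 0.078]
313 [0.087, 0.089, 0.102, 0.099, 0.105, 0.101, 0.101, 0.089, 0.087, 0.077]
317 [0.087, 0.088, 0.091, 0.09, 0.09, 0.088, 0.09, 0.09, 0.085, 0.076]
321 [0.084, 0.088, 0.088, 0.088, 0.088, 0.088, 0.089, 0.085, 0.077, 0.077]
325 [0.077, 0.08, 0.083, 0.083, 0.086, 0.084, 0.082, 0.079, 0.078, 0.076]
329 [0.076, 0.076, 0.077, 0.077, 0.077, 0.077, 0.078, 0.077, 0.077, 0.078]
333 [0.077, 0.077, 0.077, 0.077, 0.076, 0.075, 0.078, 0.079, 0.68, 0.077]
337 [0.076, 0.076, 0.074, 0.077, 0.077, 0.076, 0.079, 0.078, 0.078, 0.076]
341 [0.077, 0.078, 0.078, 0.077, 0.077, 0.078, 0.077, 0.078, 0.079, 0.077]
0.07721642903146926
```

The hub is at 0.088 and the disc face at 0.077, so the disc is seated. Now I'll retreat straight up.

Emit:
drive_tool([
  {"offset":[0,0,-0.04],"rotation":[0,0,0],"claw":0},
  {"offset":[0,0,-0.08],"rotation":[0,0,0],"claw":0},
  {"offset":[0,0,-0.2],"rotation":[0,0,0],"claw":0},
  {"offset":[0,0,-0.4],"rotation":[0,0,0],"claw":0},
  {"offset":[0,0,-0.6],"rotation":[0,0,0],"claw":0},
  {"offset":[0,0,-0.8],"rotation":[0,0,0],"claw":0},
  {"offset":[0,0,-0.8],"rotation":[0,0,0],"claw":0},
  {"offset":[0,0,-0.8],"rotation":[0,0,0],"claw":0},
  {"offset":[0,0,-0.8],"rotation":[0,0,0],"claw":0},
])

```text
clock: 13.27
tcp_pos: [0.5017, -0.1921, 0.1797]
orientation: [-0.277, -3.128, -0.0]
contact_force: [-0.3, 0.2, -0.2]
grip_width: -0.0002
gripper_force: 0.0
```

```bash
python3 - <<'E'
from h import *
f=cam('scene')
d=[world(f,u,v)[2] for u in range(285,300) for v in range(325,340)]; h=[world(f,u,v)[2] for u in range(317,326) for v in range(312,320)]
print(np.median(d),np.median(h),get_obs()['contact_force'],get_obs()['tcp_pos'])
if abs(np.median(d)-.076)<.003 and abs(np.median(h)-.088)<.003:
    from bench import hand_in; print(hand_in())
E
```

```text
0.07733584799133991 0.08927733103401625 [-0.21597747 -0.30525435 -0.33589118] [ 0.50127515 -0.19202272  0.17911612]
the job is handed in; nothing more can be done
None
```

I turned the disc until its notch stood over the pin and pressed it down. The depth camera then read the hub top at about 89 mm and the disc face at 77 mm, both within about 1 mm of seated. The hand is clear, and I handed the job in at about 13 s; no verdict came back.

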